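# Return a hologram plate carrier to its three-ball mount

## Robot

A 6-joint arm with a two-finger parallel gripper is mounted at the origin on the work surface. World frame = base frame: x ahead of the robot, y to its left, z up, the work surface at z = 0. Lengths are in m, angles in degrees, forces in N, time in s.
With the tool pointing down it reaches from about 0.375 to 0.925 m from the base axis. Payload 5.7 kg.
Tool frame: the origin (TCP) lies on the mounting face of the last link; the fingertips stand 182 mm ahead of it and the grasp point (between the pads) lies 163 mm ahead of it; z points along the fingers, y is the line along which they close (so a half turn about z gives the same grasp; the last joint's range is limited). The gripper opens to 88 mm and grips with 3 to 60 N. Pads are 20 mm wide; open, the fingers measure 115 mm over their backs; the gripper's body (75 mm by 178 mm) begins 61 mm behind the grasp point.
Start: joints at [-76.954, 20.558, 86.54, -0, 72.909, -6.595], TCP at [0.202, -0.565, 0.405] pointing down, gripper open.
Joint ranges: [-170.27, 170.27], [-57.76, 135], [12.27, 136.19], [-55.21, 235.2], [11.17, 155.16], [-170.74, 170.74]. Speed limits (degrees/s): [136.94, 136.94, 180, 180, 180, 180].

## Interface

Orientations are given as a 3x3 rotation matrix whose columns are the frame's x, y, z axes.
In Python, from workcell import arm gives the robot as it stands.
- The arm moves only by the tool apply_moves, never from a script. Its argument "motion" is one flat list of numbers, 5 for each row, row after row: the shift along the world's x, y, z in m, then the turn about the world's z in rad, then the closure, from 0 (fully open) to 1 (shut). In form: [tx, ty, tz, roll, fingers, tx, ty, tz, roll, fingers, ...]. A call has 1 to 5 rows; each row shifts and turns the commanded pose from where the row before left it; what a row does not reach is not made up. A row lasts 1/12 s, in which the tool goes at most 41.7 mm and 7.16 degrees, less where a joint would pass 70% of its speed; a pose out of reach is approached as far as the arm can. A call with a gripper value outside its range is refused whole. The fingers move at their own pace and stop on an object; the grip force is fixed at half the most. Time passes only in rows, so rows that do not move let the fingers close. It gives the time, the measured TCP pose, the force, the opening and the grip force at its end, in the units of the state.
- arm.get_obs(): the state, without advancing time (a new reading comes with each control period).
- arm.camera(name): name is "scene" or "top" or "wrist"; returns a dict with "img" (384x512x3 uint8, red, green, blue), "camera_matrix" (3x3 intrinsics, pixels), "world_to_cam" (4x4, takes a point from world to camera coordinates). Camera axes: x right, y down, z forward; pixel columns grow to the right and rows downward; lengths in m; the calibration is good to about 2 mm. A picture is of the moment at which its call begins. There is no depth.
- arm.hand_in(): hands the job in; it is judged then, once.
The state is a dict: "time_s": time; "joint_positions": joint angles; "dq": joint speeds; "joint_torque": joint torques, N m; "eef_pos": TCP position; "tool_rot": TCP orientation; "wrist_force": force on the tool from outside, world axes, zero at the start; "torque": the same for the moment, N m; "width": finger opening in m; "grip_force": force on a finger pad.
Only numpy, scipy, OpenCV 4.12 (cv2) and the standard library are available. Lean on these libraries where they do the work, as an engineer would, in place of code of your own. Each camera call takes 0.05 s, during which the arm holds its last target. There are 200 camera calls.

## Task

Lift the hologram plate carrier by its top bar off the green-topped rest and put it back on the three-ball mount, red dots on the same side, pressing it down past the two sprung rollers. Keep hold of it while the springs pull it down, so that it is never slammed or pushed hard onto the balls, and let go only when it is fully home with all three vee blocks bearing on their balls. Do not touch the glass, and leave the lens, bottle and screwdriver alone.

Things in the scene. Friction and masses are not known exactly. Their poses are not given: they have to be found in the camera images.
- mount: Three-ball mount, fixed to the bench. Origin: on the post axis at bench level, z up. Black foot 100 x 100 x 10 mm, a post holder of 40 mm dia, and on its post a square aluminium base plate 104 x 104 x 10 mm, level, sides along x and y, a red dot on it at (46, 20) mm. Three polished 16 mm steel balls, centres 4 mm above the plate's top, at (38, 0), (-19, 33) and (-19, -33) mm.
- mount_post (a point): The top of the post holder, 55 mm above the bench on the mount's axis, with the mount's axes. The clamped post stands out of it by an amount that is not reported: the base plate's top lies anywhere from 13 to 43 mm above this point (68 to 98 mm above the bench) and does not move. It has to be seen or felt.
- mount_rollers (a point): On the mount's axis, 15 mm above the bench, same axes; the rollers are told from it. At +y and -y of the base plate a sprung lever carries a brass roller (10 mm dia, 24 mm long, along x), its axis 24 mm above the base plate's top and, when free, 61 mm from the mount's axis. Rollers swing outward by up to 10 mm; their springs push them back in with 6 to 8 N each.
- bar: The carrier's top bar, by which it is held: aluminium, origin at its centre, 14 mm thick (along x), 110 mm long (along y), 24 mm high, its top 12 mm above this point. x: normal to the glass, z: up. The carrier weighs about 0.6 kg (0.5 to 0.7) and stands on three vee blocks, undersides 122.5 mm below this point. Under the bar: glass between two uprights at y = +46 and -46 mm.
- carrier_plate (a point): Centre of the carrier's black plate (104 x 110 x 10 mm), 109 mm below the bar's centre, same axes. Red dot on it at (46, 20) mm. Home: x, y and axes match the mount's, the vee undersides are 5.3 mm above the base plate's top and this point is 18.8 mm above it. If let go above home but past the rollers, the springs slam it onto the balls.
- edge (a point): Tip of the V-shaped steel edge at the carrier plate's +y end (60 mm from its centre, same axes; a like one at -y), 40 mm long along x, flanks at 45 degrees. The edges meet the rollers about 11 mm above home; the push needed beyond the carrier's weight grows to 10 to 15 N until the tips pass them about 5 mm above home. Then the springs pull down with 10 to 14 N until the balls take it.
- glass: The glass hologram plate (82 x 92 x 3 mm, rainbow-coloured) fixed in the carrier below the bar, in the plane x = 0 of the bar. Origin: centre of the carrier's underside, 122.5 mm below the bar's centre. Not to be touched.
- vee_a: Steel vee block under the carrier at (38, 0) mm in the bar's axes, 26 mm square, with a 90-degree groove 20 mm wide and 10 mm deep, open below and running along its own x, which is the bar's x. Origin: centre of its underside, i.e. the groove's mouth. Lands on the mount's ball at (38, 0) mm; a groove finds its ball from up to about 3 mm aside.
- vee_b: The same, at (-19, 33) mm in the bar's axes and turned so that its groove (own x) points away from the carrier's centre; for the ball at (-19, 33) mm.
- vee_c: The same, at (-19, -33) mm in the bar's axes, groove pointing away from the carrier's centre; for the ball at (-19, -33) mm.
- rest: Wooden rest, fixed, 150 x 150 mm, with a green felt top 20 mm above the bench, on which the carrier stands. Origin: centre of its underside.
- lens: Loose lens on a post, black foot 48 mm dia, 106 mm high. Origin: centre of its underside. Not to be disturbed.
- bottle: Loose amber bottle, 42 mm dia, 85 mm high. Origin: centre of its underside. Not to be disturbed.
- driver: Loose screwdriver with orange handle, 160 mm long, lying on the bench. Not to be disturbed.
Mind the look-alikes: they are no part of the job. What is shaped like the mount but blue or turquoise is not meant.

How it is judged (in metres and radians):
On the way, in this order (a step that is already met when the one before it is completed fails the run):
1. the carrier is lifted clear of its rest (height (world z) of bar above 0.17 m and contact force between each of vee_a, vee_b, vee_c and rest below 0.1 N), for 0.2 s.
2. all three vee blocks bear on the mount's balls while the bar is still held (contact force between each of vee_a, vee_b, vee_c and mount above 1.5 N and contact force between the fingers and bar above 2 N), for 0.3 s.
At the end, for the whole second after the job is handed in: The carrier stands released and still on the mount: each of its three vee blocks bears on its ball with more than 1.5 N (which it does only below both rollers), centred within 2.5 mm, turned within 0.035 rad, the right way round, upright within 0.025 rad (contact force between each of vee_a, vee_b, vee_c and mount above 1.5 N and x of vee_a in the frame of mount between 0.0355 and 0.0405 m and horizontal distance between glass and mount below 0.0025 m and angle between the x axis of bar and the x axis of mount, either way round below 0.035 rad and angle between bar's own z axis and vertical below 0.025 rad and linear speed of glass below 0.01 m/s); the robot touches nothing.
It fails at once if a vee block is slammed or pushed onto its ball with more than 25 N (contact force between any of vee_a, vee_b, vee_c and mount above 25 N).
It fails at once if the glass is touched (contact force between glass and anything else above 0.5 N).
It fails at once if the carrier is tipped by more than 25 degrees (angle between bar's own z axis and vertical above 0.44 rad).
It fails at once if the lens, bottle or screwdriver is shifted by more than 20 mm (screwdriver 30 mm) or tipped (distance of any of lens, bottle from where it was at the start of the episode above 0.02 m or angle between any of lens, bottle's own z axis and vertical above 0.4 rad or distance of driver from where it was at the start of the episode above 0.03 m).
It also fails if it takes over 64 s, if anything falls off the work surface, if the arm or the gripper's body presses on something with over 40 N, if the wrist force passes 120 N, or if a joint passes its speed limit or range.

## Working session

There is one attempt and no reset: what is moved stays moved. The work goes in short steps, Python scripts to look and compute and a tool call to move; the robot and the scene stay as the last step left them, time stands still between calls to the robot, and variables do not carry over. Pictures are saved under pics/ and viewed, at most 10 in all, crops included, and the job is handed in when it is done.

Besides the shell and the picture viewer there is one more tool, called after "Request:" as name(argument=value, ...), one argument or row to a line, values as JSON. apply_moves: Moves the arm, as the interface text tells. Its arguments: {"type":"object","properties":{"motion":{"type":"array"}},"required":["motion"]}

```bash
mkdir -p pics
cat > h.py <<'E'
import numpy as np,cv2
from workcell import arm
def shot(n,f,crop=None,s=1):
    c=arm.camera(n); np.savez('pics/'+f+'.npz',K=c['camera_matrix'],T=c['world_to_cam'],img=c['img'])
    save(f,f,crop,s); return c
def save(f,o,crop=None,s=1):
    im=np.load('pics/'+f+'.npz')['img']
    if crop: x0,y0,x1,y1=crop; im=im[y0:y1,x0:x1]
    im=cv2.resize(im,None,fx=s,fy=s,interpolation=cv2.INTER_CUBIC)
    cv2.imwrite('pics/'+o+'.png',im[:,:,::-1])
def ray(f,u,v):
    d=np.load('pics/'+f+'.npz');K,T=d['K'],d['T'];R,t=T[:3,:3],T[:3,3]
    return -R.T@t, R.T@np.linalg.solve(K,[u,v,1.])
def atz(f,u,v,z):
    o,d=ray(f,u,v); return o+d*(z-o[2])/d[2]
def proj(f,P):
    d=np.load('pics/'+f+'.npz');K,T=d['K'],d['T'];P=np.atleast_2d(P)
    q=(T[:3,:3]@P.T).T+T[:3,3]; q=q@K.T; return q[:,:2]/q[:,2:]
E
python3 - <<'E'
from h import *
for n in('scene','top'):
    c=shot(n,n+'0',None,1.5); 
    T=c['world_to_cam'];print(n,(-T[:3,:3].T@T[:3,3]).round(3),c['camera_matrix'].round(1).tolist(),T[:3,:3].round(2).tolist())
print(arm.get_obs())
E
```

```text
scene [0.851 0.578 0.949] [[428.4, 0.0, 261.5], [0.0, 428.4, 190.5], [0.0, 0.0, 1.0]] [[-0.85, 0.53, -0.01], [0.44, 0.69, -0.57], [-0.29, -0.49, -0.82]]
top [0.475 0.07  0.844] [[359.4, 0.0, 260.3], [0.0, 359.4, 191.1], [0.0, 0.0, 1.0]] [[0.02, -1.0, 0.0], [-1.0, -0.02, -0.04], [0.04, -0.0, -1.0]]
{'time_s': 0.1, 'joint_positions': array([-7.69552062e+01,  2.05938527e+01,  8.65921702e+01, -1.39012859e-03,
        7.29090992e+01, -6.59653980e+00]), 'dq': array([ 0.02364617, -0.03422794, -0.14555055,  0.04540779,  0.10235166,
        0.01218905]), 'joint_torque': array([-2.31400384e-05, -5.16354632e+01, -2.71406901e+01,  6.76836097e-02,
        2.76496547e-02, -3.35788570e-05]), 'eef_pos': array([ 0.20157584, -0.56478237,  0.40389704]), 'tool_rot': array([[ 9.41812840e-01,  3.36137496e-01, -3.97319147e-04],
       [ 3.36137689e-01, -9.41811475e-01,  1.61211541e-03],
       [ 1.67692706e-04, -1.65186493e-03, -9.99998622e-01]]), 'wrist_force': array([ 0.34705056, -0.34671137,  0.7819276 ]), 'torque': array([-3.21959242e-02, -7.05525485e-05,  3.66688600e-02]), 'grip_force': 0.0, 'width': 0.08803759153279178}
```

View pics/scene0.png

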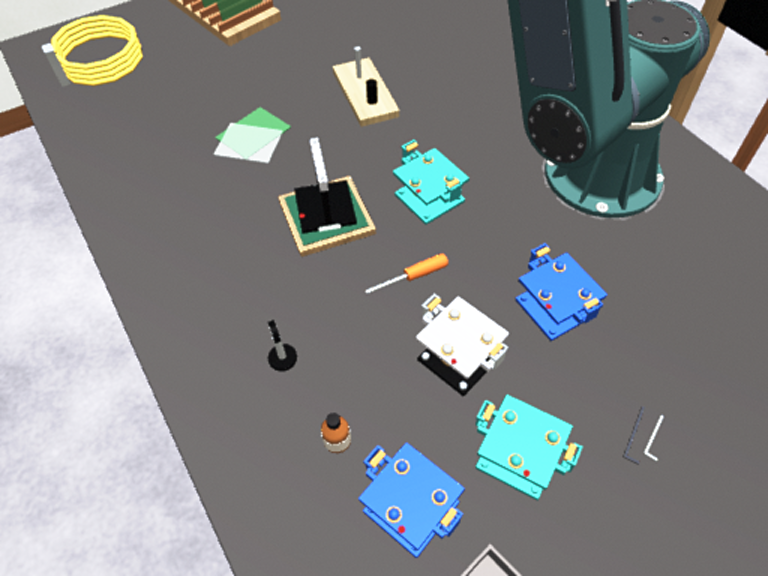

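View pics/top0.png

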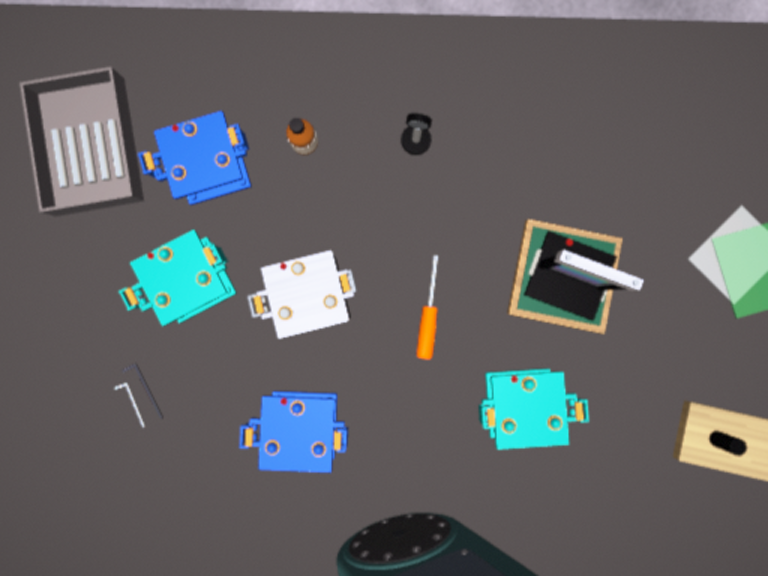

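The white mount with the black foot is at about top (303,294)/1.5, and the carrier is on its rest at about (570,275)/1.5. I'll make enlarged crops of both.

Run:
```python
from h import *
a=np.load('pics/top0.npz')['img'];b=np.load('pics/scene0.npz')['img']
# crops (x0,y0) 80x60 -> x5 =400x300
L=[(a,350,150),(a,163,162),(b,178,88),(b,270,188)]
t=[cv2.resize(i[y:y+75,x:x+100] ,None,fx=4,fy=4,interpolation=cv2.INTER_CUBIC) for i,x,y in L]
m=np.vstack([np.hstack(t[:2]),np.hstack(t[2:])]);print(m.shape)
cv2.imwrite('pics/c1.png',m[:,:,::-1])
```

```text
(600, 800, 3)
```

View pics/c1.png

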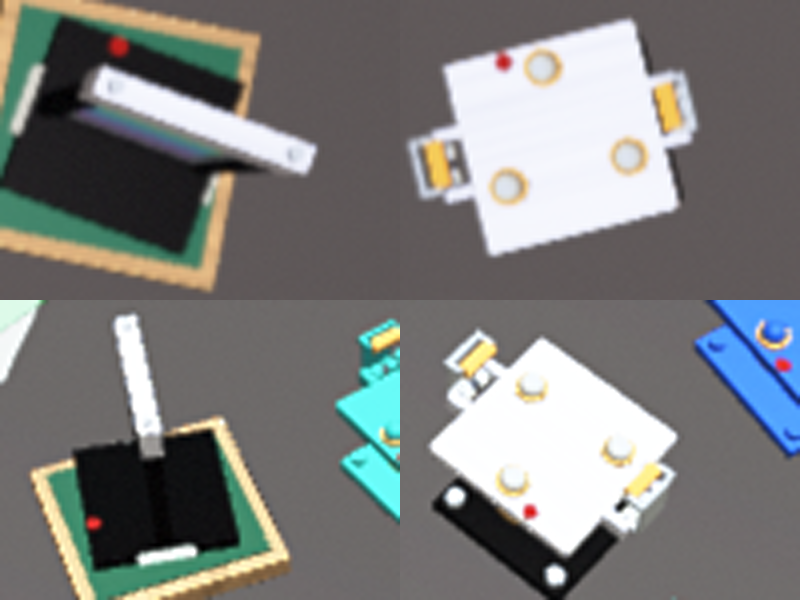

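```bash
cat > fit.py <<'E'
from h import *
from scipy.optimize import least_squares
def px(p,x0,y0): return (np.array(p,float)+.5)/4-.5+[x0,y0]
def loc(p,q):
    x,y,z,a=q; c,s=np.cos(a),np.sin(a); p=np.asarray(p,float)
    return np.c_[x+c*p[:,0]-s*p[:,1], y+s*p[:,0]+c*p[:,1], z+p[:,2]]
def fit(obs,q0,free):
    q0=np.array(q0,float)
    def r(v):
        q=q0.copy(); q[free]=v
        return np.concatenate([(proj(f,loc(P,q))-p).ravel() for f,P,p in obs])
    s=least_squares(r,q0[free],loss='soft_l1'); q=q0.copy(); q[free]=s.x; return q,s.fun.reshape(-1,2)
E
python3 - <<'E'
from fit import *
h=.052
# mount frame: z=0 at plate top; corners dot balls
M=[(h,h,0),(h,-h,0),(-h,-h,0),(-h,h,0),(.046,.02,0),(.038,0,.004),(-.019,.033,.004),(-.019,-.033,.004)]
top=px([(43,68),(232,18),(280,208),(90,255),(103,62),(143,67),(108,187),(228,156)],163,162)
sc=px([(167,255),(30,142),(143,38),(278,137),(130,211),(113,180),(219,149),(133,84)],270,188)
for obs in ([('top0',M,top)],[('scene0',M,sc)],[('top0',M,top),('scene0',M,sc)]):
    q,r=fit(obs,[.45,.17,.08,.25],[0,1,2,3]); print('mount',q.round(4),np.abs(r).mean().round(2)); 
print(r.round(1).tolist())
p=.0385-.1425
C=[(.052,.055,p),(.052,-.055,p),(-.052,-.055,p),(-.052,.055,p),(.046,.02,p),(.007,.055,.012),(.007,-.055,.012),(-.007,-.055,.012),(-.007,.055,.012)]
top=px([(62,15),(245,85),(185,255),(3,187),(119,46),(103,68),(317,147),(306,174),(86,95)],350,150)
Cs=C; sc=px([(97,270),(75,152),(212,130),(240,245),(94,223),(115,17),(137,15),(162,133),(138,137)],178,88)
Cs=C[:5]+[(.007,-.055,.012),(-.007,-.055,.012),(-.007,.055,.012),(.007,.055,.012)]
for obs in ([('top0',C,top)],[('scene0',Cs,sc)],[('top0',C,top),('scene0',Cs,sc)]):
    q,r=fit(obs,[.45,-.2,.1425,-.3],[0,1,3]); print('carr',q.round(4),np.abs(r).mean().round(2))
print(r.round(1).tolist())
E
```

```text
mount [0.4918 0.1917 0.0777 0.2757] 0.13
mount [0.4941 0.1905 0.0775 0.2586] 0.2
mount [0.4928 0.1912 0.0773 0.2682] 0.43
[[0.4, -1.0], [0.4, -0.2], [0.0, -0.4], [0.0, -0.4], [0.6, -0.4], [0.3, -0.4], [0.2, -0.6], [0.5, -0.3], [0.8, -0.6], [0.5, 0.9], [0.4, -0.1], [0.8, -0.3], [0.8, 0.2], [0.7, -0.3], [0.7, 0.1], [0.4, 0.3]]
carr [ 0.5303 -0.1997  0.1425 -0.3318] 0.31
carr [ 0.5334 -0.1997  0.1425 -0.3461] 0.49
carr [ 0.5312 -0.1999  0.1425 -0.3354] 0.59
[[0.3, -0.5], [0.5, -0.8], [-0.2, 0.0], [-0.8, -0.3], [-0.3, -0.3], [-0.2, -0.7], [0.0, -0.4], [0.4, -0.3], [1.5, -0.7], [-0.2, -1.5], [0.1, -0.2], [1.0, -0.7], [1.0, -1.7], [1.0, 0.6], [0.7, 0.7], [0.4, 0.4], [0.7, -0.4], [1.3, -0.5]]
```

Request:
apply_moves(
  motion=[0.022,0.0243,0,0.0595,0,0.022,0.0243,0,0.0595,0,0.022,0.0243,0,0.0595,0,0.022,0.0243,0,0.0595,0,0.022,0.0243,0,0.0595,0],
)

```text
time_s: 0.52
eef_pos: [0.3123, -0.4422, 0.4042]
tool_rot: [[0.8, 0.599, -0.0], [0.599, -0.8, 0.001], [0.0, -0.001, -1.0]]
wrist_force: [0.6, 0.1, 0.3]
width: 0.0879
grip_force: 0.0
```

Request:
apply_moves(
  motion=[0.022,0.0243,0,0.0595,0,0.022,0.0243,0,0.0595,0,0.022,0.0243,0,0.0595,0,0.022,0.0243,0,0.0595,0,0.022,0.0243,0,0.0595,0],
)

```text
time_s: 0.93
eef_pos: [0.4223, -0.3206, 0.4044]
tool_rot: [[0.589, 0.808, -0.001], [0.808, -0.589, 0.0], [0.0, -0.001, -1.0]]
wrist_force: [-0.4, 1.3, 0.5]
width: 0.0878
grip_force: 0.0
```

Request:
apply_moves(
  motion=[0.022,0.0243,0,0.0595,0,0.022,0.0243,0,0.0595,0,0.022,0.0243,0,0.0595,0,0.022,0.0243,0,0.0595,0,0.022,0.0243,0,0.0595,0],
)

```text
time_s: 1.35
eef_pos: [0.5324, -0.1991, 0.4043]
tool_rot: [[0.326, 0.945, -0.001], [0.945, -0.326, 0.0], [0.0, -0.001, -1.0]]
wrist_force: [0.7, -0.0, -0.3]
width: 0.0875
grip_force: 0.0
```

Request:
apply_moves(
  motion=[0,0,-0.01,0,0,0,0,-0.01,0,0,0,0,0,0,0],
)

```text
time_s: 1.6
eef_pos: [0.5305, -0.2002, 0.382]
tool_rot: [[0.329, 0.944, -0.005], [0.944, -0.329, 0.002], [0.0, -0.005, -1.0]]
wrist_force: [0.4, 0.6, -0.3]
width: 0.088
grip_force: 0.0
```

Run:
```python
from h import *
c=shot('wrist','w1',None,1.5);T=c['world_to_cam'];print((-T[:3,:3].T@T[:3,3]).round(3),c['camera_matrix'].round(1).tolist(),T[:3,:3].round(2).tolist())
o=arm.get_obs();print(o['eef_pos'],o['tool_rot'][:,1],np.arctan2(o['tool_rot'][1,1],o['tool_rot'][0,1]),o['joint_positions'],o['wrist_force'])
from fit import loc
q=[.5312,-.2,.1425,-.3354]
print(proj('w1',loc([(.007,.055,.012),(.007,-.055,.012),(-.007,-.055,.012),(-.007,.055,.012)],q))*1.5)
```

```text
[ 0.556 -0.128  0.362] [[264.7, 0.0, 255.7], [0.0, 264.7, 191.9], [0.0, 0.0, 1.0]] [[0.94, -0.33, -0.0], [-0.31, -0.91, 0.28], [-0.09, -0.26, -0.96]]
[ 0.53040814 -0.20077346  0.38280943] [ 0.94393249 -0.33011147 -0.00422757] -0.33642478505454804 [-2.76998570e+01  1.91339229e+01  9.21103589e+01 -3.35413836e-02
  6.89959488e+01 -8.41203971e+00] [-0.4460051  -0.29023606 -0.34020954]
[[399.69372757 216.21501829]
 [397.52554869 403.65581688]
 [373.93135179 403.59199554]
 [372.61275083 216.19037138]]
```

View pics/w1.png

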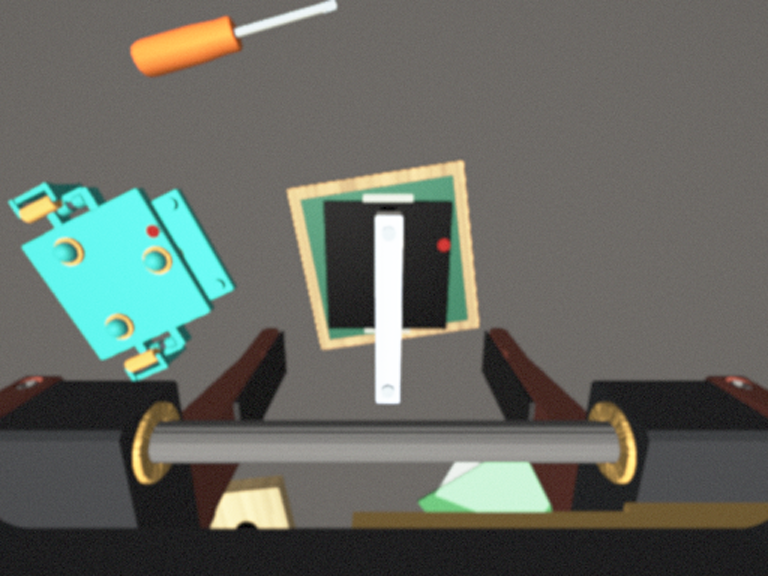

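The wrist view shows the bar centred at about u=389 and the fingers at about 385, so the bar sits 1 mm towards +x. The yaw matches. I'll go down and close.

Request:
apply_moves(
  motion=[0.0012,0,-0.014,0,0,0,0,-0.014,0,0,0,0,-0.014,0,0,0,0,-0.014,0,0,0,0,-0.014,0,0],
)

```text
time_s: 2.07
eef_pos: [0.5319, -0.202, 0.3142]
tool_rot: [[0.332, 0.943, -0.0], [0.943, -0.332, -0.0], [-0.0, -0.0, -1.0]]
wrist_force: [-0.3, -0.6, -0.1]
width: 0.0877
grip_force: 0.0
```

Request:
apply_moves(
  motion=[0,0,0,0,0,0,0,0,0,0,0,0,0,0,0.5,0,0,0,0,0.7,0,0,0,0,0.8],
)

```text
time_s: 2.48
eef_pos: [0.5331, -0.201, 0.3156]
tool_rot: [[0.33, 0.944, 0.001], [0.944, -0.33, -0.001], [-0.0, 0.002, -1.0]]
wrist_force: [0.0, -0.0, 0.4]
width: 0.0714
grip_force: 0.0
```

Request:
apply_moves(
  motion=[0,0,0,0,1,0,0,0,0,1,0,0,0,0,1,0,0,0,0,1,0,0,0,0,1],
)

```text
time_s: 2.9
eef_pos: [0.5329, -0.2005, 0.3147]
tool_rot: [[0.329, 0.944, -0.0], [0.944, -0.329, 0.0], [0.0, -0.0, -1.0]]
wrist_force: [-0.3, 0.3, -0.1]
width: 0.0378
grip_force: 0.0
```

Request:
apply_moves(
  motion=[0,0,0,0,1,0,0,0,0,1,0,0,0,0,1,0,0,0,0,1,0,0,0,0,1],
)

```text
time_s: 3.32
eef_pos: [0.5326, -0.2005, 0.3144]
tool_rot: [[0.329, 0.944, -0.001], [0.944, -0.329, 0.0], [0.0, -0.001, -1.0]]
wrist_force: [0.0, 0.5, -0.8]
width: 0.0137
grip_force: 30.0
```

Request:
apply_moves(
  motion=[0,0,0,0,1,0,0,0,0,1,0,0,0,0,1,0,0,0,0,1,0,0,0,0,1],
)

```text
time_s: 3.73
eef_pos: [0.5327, -0.2005, 0.3145]
tool_rot: [[0.329, 0.944, -0.001], [0.944, -0.329, 0.0], [0.0, -0.001, -1.0]]
wrist_force: [-0.7, -0.2, -0.5]
width: 0.0142
grip_force: 30.0
```

Request:
apply_moves(
  motion=[0,0,0.008,0,1,0,0,0.02,0,1,0,0,0.02,0,1,0,0,0.02,0,1,0,0,0.02,0,1],
)

```text
time_s: 4.15
eef_pos: [0.5327, -0.2005, 0.4035]
tool_rot: [[0.329, 0.944, -0.0], [0.944, -0.329, 0.0], [0.0, -0.001, -1.0]]
wrist_force: [-0.2, -0.2, -5.8]
width: 0.0136
grip_force: 30.0
```

Request:
apply_moves(
  motion=[0,0,0.02,0,1,0,0,0.02,0,1,0,0,0.012,0,1,0,0,0,0,1,0,0,0,0,1],
)

```text
time_s: 4.57
eef_pos: [0.5329, -0.2006, 0.455]
tool_rot: [[0.329, 0.944, 0.001], [0.944, -0.329, -0.001], [-0.0, 0.001, -1.0]]
wrist_force: [-0.1, 0.9, -7.0]
width: 0.0137
grip_force: 30.0
```

Request:
apply_moves(
  motion=[-0.0026,0.0261,0,0.0402,1,-0.0026,0.0261,0,0.0402,1,-0.0026,0.0261,0,0.0402,1,-0.0026,0.0261,0,0.0402,1,-0.0026,0.0261,0,0.0402,1],
)

```text
time_s: 4.98
eef_pos: [0.519, -0.0689, 0.4528]
tool_rot: [[0.133, 0.991, -0.003], [0.991, -0.133, 0.001], [0.001, -0.003, -1.0]]
wrist_force: [-0.0, -0.7, -5.6]
width: 0.0139
grip_force: 30.0
```

Request:
apply_moves(
  motion=[-0.0026,0.0261,0,0.0402,1,-0.0026,0.0261,0,0.0402,1,-0.0026,0.0261,0,0.0402,1,-0.0026,0.0261,0,0.0402,1,-0.0026,0.0261,0,0.0402,1],
)

```text
time_s: 5.4
eef_pos: [0.5059, 0.0617, 0.4529]
tool_rot: [[-0.068, 0.998, -0.003], [0.998, 0.068, 0.0], [0.0, -0.003, -1.0]]
wrist_force: [0.2, -0.2, -6.1]
width: 0.0139
grip_force: 30.0
```

Request:
apply_moves(
  motion=[-0.0026,0.0261,0,0.0402,1,-0.0026,0.0261,0,0.0402,1,-0.0026,0.0261,0,0.0402,1,-0.0026,0.0261,0,0.0402,1,-0.0026,0.0261,0,0.0402,1],
)

```text
time_s: 5.82
eef_pos: [0.493, 0.1921, 0.4529]
tool_rot: [[-0.266, 0.964, -0.003], [0.964, 0.266, -0.001], [0.0, -0.003, -1.0]]
wrist_force: [0.6, 0.3, -4.5]
width: 0.0138
grip_force: 30.0
```

Request:
apply_moves(
  motion=[0,0,0,0,1,0,0,-0.015,0,1,0,0,-0.015,0,1,0,0,0,0,1,0,0,0,0,1],
)

```text
time_s: 6.23
eef_pos: [0.493, 0.1907, 0.4228]
tool_rot: [[-0.264, 0.964, -0.005], [0.964, 0.264, -0.001], [0.0, -0.005, -1.0]]
wrist_force: [0.3, 0.5, -6.1]
width: 0.0137
grip_force: 30.0
```

Run:
```python
from h import *
from fit import loc
for n,f in(('top','t2'),('scene','s2'),('wrist','w2')): shot(n,f)
o=arm.get_obs();p=o['eef_pos'];a=np.arctan2(o['tool_rot'][1,1],o['tool_rot'][0,1]);print(p,a,o['wrist_force'],o['torque'])
q=[*p[:2],p[2]-.172,a]; m=[.4928,.1912,.0773,.268]; print(q)
for f in('t2','s2','w2'):
    print(f,'carr dot,plate corners',proj(f,loc([(.046,.02,-.104)]+[(i*.052,j*.055,-.104) for i,j in((1,1),(1,-1),(-1,-1),(-1,1))],q)).round(1).tolist())
    print('mount dot, corners',proj(f,loc([(.046,.02,0)]+[(i*.052,j*.052,0) for i,j in((1,1),(1,-1),(-1,-1),(-1,1))],m)).round(1).tolist())
L=[]
for f in('t2','s2','w2'):
    L.append(np.load(f'pics/{f}.npz')['img'])
C=[proj(f,[[q[0],q[1],.12]])[0].astype(int) for f in('t2','s2','w2')]
t=[]
for i,c in zip(L,C):
    x=int(np.clip(c[0]-50,0,412));y=int(np.clip(c[1]-37,0,309));print(x,y)
    t.append(cv2.resize(i[y:y+75,x:x+100],None,fx=4,fy=4,interpolation=cv2.INTER_CUBIC))
t.append(cv2.resize(L[2],(400,300)))
cv2.imwrite('pics/c2.png',np.vstack([np.hstack(t[:2]),np.hstack(t[2:])])[:,:,::-1])
```

```text
[0.49416813 0.19077727 0.42507307] 0.26712723319637377 [ 0.12687357 -1.37747162 -5.48133246] [-0.09321578 -0.11611544  0.04949324]
[np.float64(0.49416813435359386), np.float64(0.19077726977658255), np.float64(0.25307307016264685), np.float64(0.26712723319637377)]
t2 carr dot,plate corners [[182.0, 173.1], [163.7, 174.4], [218.9, 160.9], [231.6, 213.0], [176.1, 226.7]]
mount dot, corners [[189.0, 176.8], [173.8, 177.6], [221.1, 166.0], [232.7, 213.2], [185.1, 225.0]]
s2 carr dot,plate corners [[304.4, 224.8], [315.4, 236.3], [276.6, 206.8], [306.5, 179.0], [344.9, 205.9]]
mount dot, corners [[302.9, 240.6], [312.1, 250.8], [277.7, 224.0], [305.8, 197.0], [339.9, 221.6]]
w2 carr dot,plate corners [[301.8, 175.1], [309.9, 139.1], [304.0, 244.0], [206.3, 244.0], [200.4, 139.0]]
mount dot, corners [[291.1, 162.1], [297.0, 135.9], [293.7, 216.1], [215.0, 216.1], [211.3, 135.9]]
150 157
259 176
205 150
```

View pics/c2.png

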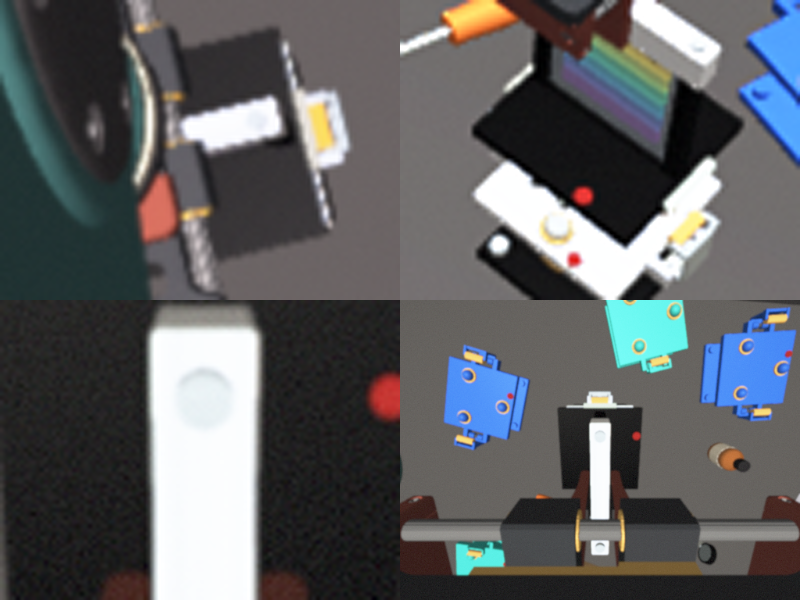

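Request:
apply_moves(
  motion=[0,0,-0.01,0,1,0,0,-0.01,0,1,0,0,-0.01,0,1,0,0,0,0,1,0,0,0,0,1],
)

```text
time_s: 6.8
eef_pos: [0.4934, 0.1907, 0.3934]
tool_rot: [[-0.264, 0.964, -0.003], [0.964, 0.264, -0.001], [0.0, -0.003, -1.0]]
wrist_force: [1.2, -0.1, -4.9]
width: 0.014
grip_force: 30.0
```

Request:
apply_moves(
  motion=[0,0,0,0,1,0,0,0,0,1],
)

```text
time_s: 6.97
eef_pos: [0.4941, 0.191, 0.3949]
tool_rot: [[-0.264, 0.964, 0.001], [0.964, 0.264, 0.0], [0.0, 0.001, -1.0]]
wrist_force: [-0.1, 0.1, -5.6]
width: 0.0136
grip_force: 30.0
```

Run:
```python
from h import *
from fit import loc
for n,f in(('top','t3'),('scene','s3'),('wrist','w3')): shot(n,f)
o=arm.get_obs();p=o['eef_pos'];a=np.arctan2(o['tool_rot'][1,1],o['tool_rot'][0,1]);print(p,a,o['wrist_force'],o['torque'])
q=[*p[:2],p[2]-.172,a]; m=[.4942,.1908,.0773,.267]
ro=[(i*.012,j*.061,.024+.005) for j in(1,-1) for i in(1,-1)]
ed=[(i*.02,j*.060,-.109) for j in(1,-1) for i in(1,-1)]
t=[]
for f,c in(('t3',(230,187)),('s3',(330,215)),('w3',(256,140)),('w3',(256,260))):
    print(f,'carrdot',proj(f,loc([(.046,.02,-.104)],q)).round(1).tolist(),'edges',proj(f,loc(ed,q)).round(1).tolist())
    print(' mdot,',proj(f,loc([(.046,.02,0)],m)).round(1).tolist(),'roller tops',proj(f,loc(ro,m)).round(1).tolist())
    im=np.load(f'pics/{f}.npz')['img'];x=c[0]-40;y=c[1]-30;print(x,y)
    t.append(cv2.resize(im[y:y+60,x:x+80],None,fx=5,fy=5,interpolation=cv2.INTER_CUBIC))
cv2.imwrite('pics/c3.png',np.vstack([np.hstack(t[:2]),np.hstack(t[2:])])[:,:,::-1])
```

```text
[0.49404743 0.19098364 0.39508351] 0.26752297533988495 [-0.01129993  0.10407972 -4.86730715] [-0.03604443 -0.12934363 -0.03017199]
t3 carrdot [[185.1, 174.5]] edges [[169.4, 191.8], [174.0, 211.0], [226.8, 177.7], [231.5, 196.7]]
 mdot, [[189.2, 176.1]] roller tops [[170.9, 195.8], [173.6, 207.1], [228.7, 181.5], [231.4, 192.9]]
190 157
s3 carrdot [[303.6, 231.8]] edges [[324.9, 236.0], [335.9, 224.4], [284.0, 205.3], [295.2, 194.8]]
 mdot, [[302.3, 240.8]] roller tops [[327.0, 235.6], [333.6, 228.7], [285.8, 204.7], [292.4, 198.4]]
290 185
w3 carrdot [[301.1, 174.9]] edges [[275.3, 133.2], [233.8, 133.2], [273.0, 245.8], [236.3, 245.8]]
 mdot, [[295.1, 167.3]] roller tops [[266.8, 131.9], [242.6, 131.9], [265.4, 243.5], [244.0, 243.5]]
216 110
w3 carrdot [[301.1, 174.9]] edges [[275.3, 133.2], [233.8, 133.2], [273.0, 245.8], [236.3, 245.8]]
 mdot, [[295.1, 167.3]] roller tops [[266.8, 131.9], [242.6, 131.9], [265.4, 243.5], [244.0, 243.5]]
216 230
```

View pics/c3.png

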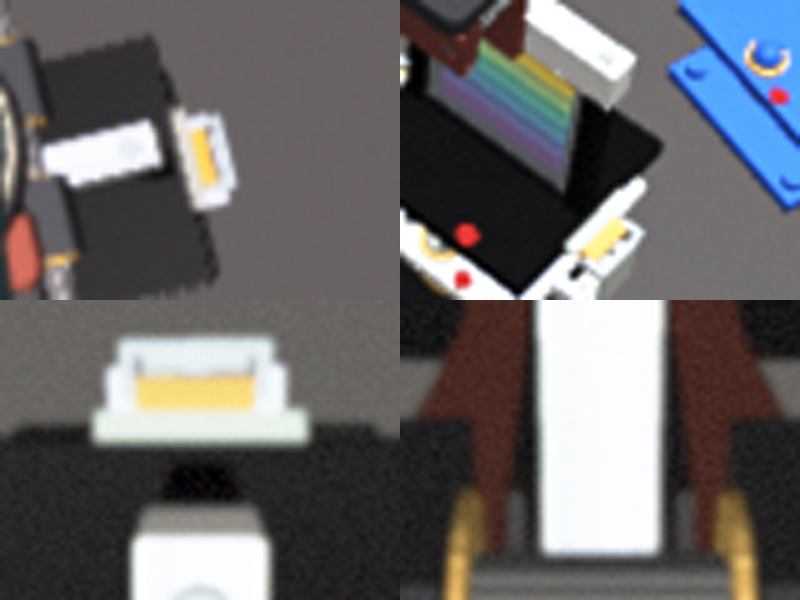

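The wrist view shows the roller centred at u=195.5 and the edge at 201 in the 5x crop. The carrier is about 1 mm too far along +x, so I'll correct that while descending slowly.

Request:
apply_moves(
  motion=[-0.001,0,-0.001,0,1,0,0,-0.001,0,1,0,0,-0.001,0,1,0,0,-0.001,0,1,0,0,0,0,1],
)

```text
time_s: 7.53
eef_pos: [0.4928, 0.1909, 0.3904]
tool_rot: [[-0.264, 0.964, -0.0], [0.964, 0.264, -0.0], [0.0, -0.001, -1.0]]
wrist_force: [-0.0, 0.3, -5.8]
width: 0.0138
grip_force: 30.0
```

Request:
apply_moves(
  motion=[0,0,-0.001,0,1,0,0,-0.001,0,1,0,0,0,0,1],
)

```text
time_s: 7.78
eef_pos: [0.4929, 0.1911, 0.3886]
tool_rot: [[-0.264, 0.964, -0.0], [0.964, 0.264, 0.001], [0.001, 0.0, -1.0]]
wrist_force: [-0.4, 0.8, -4.3]
width: 0.0138
grip_force: 30.0
```

Request:
apply_moves(
  motion=[0,0,-0.001,0,1,0,0,0,0,1,0,0,0,0,1],
)

```text
time_s: 8.03
eef_pos: [0.493, 0.1911, 0.3883]
tool_rot: [[-0.264, 0.964, 0.001], [0.964, 0.264, 0.001], [0.0, 0.001, -1.0]]
wrist_force: [-1.8, 1.3, 2.8]
width: 0.0142
grip_force: 30.0
```

Request:
apply_moves(
  motion=[0,0,-0.001,0,1,0,0,0,0,1,0,0,0,0,1],
)

```text
time_s: 8.28
eef_pos: [0.4933, 0.191, 0.3879]
tool_rot: [[-0.264, 0.964, 0.002], [0.964, 0.264, 0.0], [-0.0, 0.002, -1.0]]
wrist_force: [-1.4, 0.1, 7.7]
width: 0.0135
grip_force: 30.0
```

Request:
apply_moves(
  motion=[0,0,-0.001,0,1,0,0,0,0,1,0,0,0,0,1],
)

```text
time_s: 8.53
eef_pos: [0.4936, 0.1909, 0.3874]
tool_rot: [[-0.264, 0.964, 0.003], [0.964, 0.264, 0.0], [-0.001, 0.003, -1.0]]
wrist_force: [-1.2, -0.3, 10.0]
width: 0.0136
grip_force: 30.0
```

Request:
apply_moves(
  motion=[0,0,-0.001,0,1,0,0,0,0,1,0,0,0,0,1],
)

```text
time_s: 8.78
eef_pos: [0.4939, 0.191, 0.3867]
tool_rot: [[-0.264, 0.964, 0.004], [0.964, 0.264, 0.0], [-0.001, 0.004, -1.0]]
wrist_force: [-0.6, -0.5, 10.3]
width: 0.0138
grip_force: 30.0
```

Request:
apply_moves(
  motion=[0,0,-0.001,0,1,0,0,0,0,1,0,0,0,0,1],
)

```text
time_s: 9.03
eef_pos: [0.4941, 0.1911, 0.3856]
tool_rot: [[-0.264, 0.964, 0.005], [0.964, 0.264, 0.001], [-0.0, 0.005, -1.0]]
wrist_force: [0.9, -0.8, 9.3]
width: 0.0139
grip_force: 30.0
```

Request:
apply_moves(
  motion=[0,0,-0.001,0,1,0,0,0,0,1,0,0,0,0,1],
)

```text
time_s: 9.28
eef_pos: [0.4938, 0.191, 0.3833]
tool_rot: [[-0.264, 0.964, 0.003], [0.964, 0.264, 0.001], [-0.0, 0.003, -1.0]]
wrist_force: [1.5, 0.5, -0.7]
width: 0.0137
grip_force: 30.0
```

Run:
```python
from h import *
for n,f in(('top','t4'),('scene','s4'),('wrist','w4')): shot(n,f)
o=arm.get_obs();print(o['eef_pos'],o['tool_rot'].round(4).tolist(),o['wrist_force'],o['torque'])
t=[]
for f,c in(('t4',(230,187)),('s4',(320,215)),('w4',(256,140)),('w4',(296,170))):
    im=np.load(f'pics/{f}.npz')['img'];x=c[0]-40;y=c[1]-30
    t.append(cv2.resize(im[y:y+60,x:x+80],None,fx=5,fy=5,interpolation=cv2.INTER_CUBIC))
cv2.imwrite('pics/c4.png',np.vstack([np.hstack(t[:2]),np.hstack(t[2:])])[:,:,::-1])
```

```text
[0.49307669 0.19087349 0.38234607] [[-0.2644, 0.9644, 0.0003], [0.9644, 0.2644, -0.0001], [-0.0002, 0.0003, -1.0]] [ 1.69812834  0.45203018 -4.20688706] [ 0.19531568 -0.59462538  0.0198667 ]
```

View pics/c4.png

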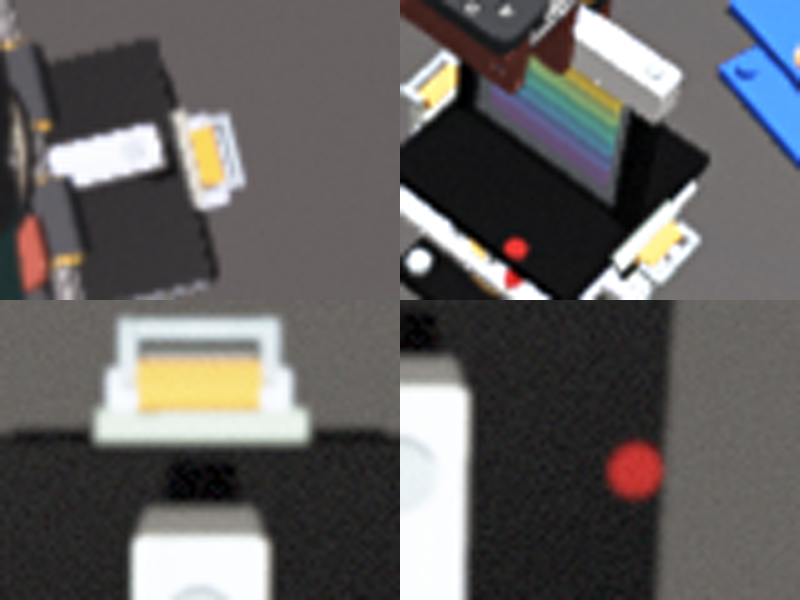

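The rollers are spread and the carrier is at the tips. I'll continue gently with the springs pulling.

Request:
apply_moves(
  motion=[0,0,0,0,1,0,0,0,0,1],
)

```text
time_s: 9.6
eef_pos: [0.4926, 0.1908, 0.3818]
tool_rot: [[-0.264, 0.964, -0.002], [0.964, 0.264, -0.001], [-0.0, -0.002, -1.0]]
wrist_force: [1.7, 0.5, -6.2]
width: 0.0141
grip_force: 30.0
```

Request:
apply_moves(
  motion=[0,0,-0.0005,0,1,0,0,0,0,1,0,0,0,0,1],
)

```text
time_s: 9.85
eef_pos: [0.4924, 0.1908, 0.3813]
tool_rot: [[-0.264, 0.964, -0.002], [0.964, 0.264, -0.001], [-0.0, -0.002, -1.0]]
wrist_force: [1.8, 0.7, -9.8]
width: 0.0138
grip_force: 30.0
```

Request:
apply_moves(
  motion=[0,0,-0.0005,0,1,0,0,0,0,1,0,0,0,0,1],
)

```text
time_s: 10.1
eef_pos: [0.4924, 0.1908, 0.381]
tool_rot: [[-0.264, 0.964, -0.002], [0.964, 0.264, -0.0], [0.0, -0.002, -1.0]]
wrist_force: [1.3, -0.6, -10.4]
width: 0.0139
grip_force: 30.0
```

Request:
apply_moves(
  motion=[0,0,-0.0005,0,1,0,0,0,0,1,0,0,0,0,1],
)

```text
time_s: 10.35
eef_pos: [0.4925, 0.1908, 0.3808]
tool_rot: [[-0.264, 0.964, -0.001], [0.964, 0.264, -0.0], [0.0, -0.002, -1.0]]
wrist_force: [0.3, -0.9, -10.6]
width: 0.0134
grip_force: 30.0
```

Request:
apply_moves(
  motion=[0,0,-0.0005,0,1,0,0,0,0,1,0,0,0,0,1],
)

```text
time_s: 10.6
eef_pos: [0.4926, 0.1909, 0.3803]
tool_rot: [[-0.264, 0.964, -0.001], [0.964, 0.264, -0.0], [0.0, -0.001, -1.0]]
wrist_force: [-1.7, -0.3, -10.3]
width: 0.014
grip_force: 30.0
```

Request:
apply_moves(
  motion=[0,0,-0.0005,0,1,0,0,0,0,1,0,0,0,0,1],
)

```text
time_s: 10.85
eef_pos: [0.4927, 0.1909, 0.3798]
tool_rot: [[-0.264, 0.964, -0.001], [0.964, 0.264, -0.0], [-0.0, -0.001, -1.0]]
wrist_force: [-0.8, -0.7, -12.4]
width: 0.0139
grip_force: 30.0
```

Request:
apply_moves(
  motion=[0,0,-0.0005,0,1,0,0,0,0,1,0,0,0,0,1],
)

```text
time_s: 11.1
eef_pos: [0.4928, 0.1909, 0.3793]
tool_rot: [[-0.264, 0.964, -0.001], [0.964, 0.264, -0.0], [0.0, -0.001, -1.0]]
wrist_force: [0.7, 0.6, -13.5]
width: 0.0139
grip_force: 30.0
```

Request:
apply_moves(
  motion=[0,0,0,0,1,0,0,0,0,1,0,0,0,0,1],
)

```text
time_s: 11.35
eef_pos: [0.4927, 0.1909, 0.3793]
tool_rot: [[-0.264, 0.964, -0.001], [0.964, 0.264, -0.0], [-0.0, -0.001, -1.0]]
wrist_force: [-0.2, -0.4, -16.3]
width: 0.014
grip_force: 30.0
```

Request:
apply_moves(
  motion=[0,0,-0.0005,0,1,0,0,0,0,1,0,0,0,0,1],
)

```text
time_s: 11.6
eef_pos: [0.4928, 0.1909, 0.379]
tool_rot: [[-0.264, 0.964, -0.0], [0.964, 0.264, -0.0], [-0.0, -0.0, -1.0]]
wrist_force: [0.1, -0.5, -15.3]
width: 0.0138
grip_force: 30.0
```

Request:
apply_moves(
  motion=[0,0,-0.0005,0,1,0,0,0,0,1,0,0,0,0,1],
)

```text
time_s: 11.85
eef_pos: [0.4929, 0.1909, 0.3786]
tool_rot: [[-0.264, 0.964, 0.0], [0.964, 0.264, -0.0], [-0.0, -0.0, -1.0]]
wrist_force: [-0.4, -0.3, -14.9]
width: 0.0137
grip_force: 30.0
```

Request:
apply_moves(
  motion=[0,0,-0.0005,0,1,0,0,0,0,1,0,0,0,0,1],
)

```text
time_s: 12.1
eef_pos: [0.493, 0.1909, 0.3781]
tool_rot: [[-0.264, 0.964, 0.0], [0.964, 0.264, -0.0], [-0.0, 0.0, -1.0]]
wrist_force: [0.7, -0.2, -14.5]
width: 0.0136
grip_force: 30.0
```

Request:
apply_moves(
  motion=[0,0,-0.0005,0,1,0,0,0,0,1,0,0,0,0,1],
)

```text
time_s: 12.35
eef_pos: [0.4931, 0.1909, 0.3777]
tool_rot: [[-0.264, 0.964, 0.001], [0.964, 0.264, -0.0], [-0.0, 0.0, -1.0]]
wrist_force: [0.8, -1.1, -14.5]
width: 0.014
grip_force: 30.0
```

Request:
apply_moves(
  motion=[0,0,-0.0005,0,1,0,0,0,0,1,0,0,0,0,1],
)

```text
time_s: 12.6
eef_pos: [0.4931, 0.191, 0.3774]
tool_rot: [[-0.264, 0.964, 0.001], [0.964, 0.264, 0.0], [-0.0, 0.001, -1.0]]
wrist_force: [0.6, 0.1, -12.4]
width: 0.014
grip_force: 30.0
```

Request:
apply_moves(
  motion=[0,0,-0.0005,0,1,0,0,0,0,1,0,0,0,0,1],
)

```text
time_s: 12.85
eef_pos: [0.4932, 0.191, 0.3772]
tool_rot: [[-0.264, 0.964, 0.001], [0.964, 0.264, 0.0], [0.0, 0.001, -1.0]]
wrist_force: [0.7, -0.5, -7.5]
width: 0.0139
grip_force: 30.0
```

Request:
apply_moves(
  motion=[0,0,-0.0005,0,1,0,0,0,0,1,0,0,0,0,1],
)

```text
time_s: 13.1
eef_pos: [0.4932, 0.1911, 0.3771]
tool_rot: [[-0.264, 0.964, 0.002], [0.964, 0.264, 0.001], [0.0, 0.002, -1.0]]
wrist_force: [-0.7, 0.2, 1.0]
width: 0.0136
grip_force: 30.0
```

Request:
apply_moves(
  motion=[0,0,0,0,1,0,0,0,0,1,0,0,0,0,1,0,0,0,0,1,0,0,0,0,1],
)

```text
time_s: 13.52
eef_pos: [0.4933, 0.1911, 0.377]
tool_rot: [[-0.264, 0.964, 0.002], [0.964, 0.264, 0.001], [0.0, 0.002, -1.0]]
wrist_force: [-1.4, 0.2, 6.3]
width: 0.0138
grip_force: 30.0
```

```bash
python3 -c "
from h import *
o=arm.get_obs();print(o['eef_pos'],o['tool_rot'].round(4).tolist(),o['wrist_force'],o['torque'])"
```

```text
[0.49329741 0.19107209 0.3770428 ] [[-0.2643, 0.9644, 0.0017], [0.9644, 0.2643, 0.0005], [0.0001, 0.0017, -1.0]] [-1.4325296   0.23466435  6.33913393] [-0.36470664  0.12224324  0.0687639 ]
```

Request:
apply_moves(
  motion=[0,0,0.0007,0,1,0,0,0,0,1,0,0,0,0,1,0,0,0,0,1],
)

```text
time_s: 13.85
eef_pos: [0.4932, 0.1911, 0.3771]
tool_rot: [[-0.264, 0.964, 0.001], [0.964, 0.264, 0.0], [0.0, 0.001, -1.0]]
wrist_force: [2.1, 1.1, 1.6]
width: 0.0138
grip_force: 30.0
```

```bash
cat > m.py <<'E'
from h import *
for i in range(4):
    arm.camera('top'); o=arm.get_obs(); F=o['wrist_force'];t=o['torque']; a=np.arctan2(o['tool_rot'][1,1],o['tool_rot'][0,1])
    m=t-np.cross([0,0,-.29],F); c,s=np.cos(a),np.sin(a)
    print(o['eef_pos'].round(4),round(a,4),F.round(1),t.round(2),'at balls, carrier axes',[round(c*m[0]+s*m[1],2),round(-s*m[0]+c*m[1],2)],o['tool_rot'][:2,2].round(4))
E
python3 m.py
```

```text
[0.4932 0.191  0.3771] 0.2674 [1.  1.2 1.9] [-0.19 -0.36  0.11] at balls, carrier axes [np.float64(-0.53), np.float64(0.07)] [0.001  0.0004]
[0.4932 0.1911 0.377 ] 0.2675 [1.  0.8 1.7] [-0.14 -0.38  0.06] at balls, carrier axes [np.float64(-0.39), np.float64(0.02)] [0.0009 0.0004]
[0.4932 0.191  0.3771] 0.2675 [1.3 0.3 2.3] [-0.11 -0.38  0.07] at balls, carrier axes [np.float64(-0.19), np.float64(0.05)] [0.001  0.0004]
[0.4932 0.1911 0.3771] 0.2675 [0.9 1.1 1.6] [-0.04 -0.46  0.13] at balls, carrier axes [np.float64(-0.4), np.float64(-0.09)] [0.001  0.0004]
```

Request:
apply_moves(
  motion=[-0.0001,0.0004,0,0,1,0,0,0,0,1,0,0,0,0,1,0,0,0,0,1],
)

```text
time_s: 14.38
eef_pos: [0.4931, 0.1913, 0.3771]
tool_rot: [[-0.264, 0.964, 0.001], [0.964, 0.264, -0.0], [-0.0, 0.001, -1.0]]
wrist_force: [2.0, -0.6, 3.7]
width: 0.0139
grip_force: 30.0
```

```bash
python3 m.py
```

```text
[0.4931 0.1913 0.3771] 0.2675 [ 1.9 -0.   4.1] [-0.38 -0.76  0.08] at balls, carrier axes [np.float64(-0.4), np.float64(-0.09)] [ 0.0009 -0.0001]
[0.4931 0.1913 0.3771] 0.2675 [ 3.9 -1.3  3.6] [-0.37 -0.78  0.19] at balls, carrier axes [np.float64(0.1), np.float64(0.34)] [ 0.0009 -0.0001]
[0.4931 0.1913 0.3771] 0.2676 [ 3.  -0.9  3.1] [-0.36 -0.8   0.1 ] at balls, carrier axes [np.float64(-0.08), np.float64(0.1)] [ 0.0009 -0.0001]
[0.4931 0.1913 0.377 ] 0.2675 [ 3.4 -0.9  2.9] [-0.44 -0.87  0.1 ] at balls, carrier axes [np.float64(-0.14), np.float64(0.16)] [ 0.0009 -0.0001]
```

Moments are balanced and the load is on the balls. I'll hold for 0.4 s and then open.

Request:
apply_moves(
  motion=[-0.0002,0,0,0,1,0,0,0,0,1,0,0,0,0,1,0,0,0,0,1,0,0,0,0,1],
)

```text
time_s: 15.0
eef_pos: [0.4929, 0.1913, 0.377]
tool_rot: [[-0.264, 0.964, 0.001], [0.964, 0.264, -0.0], [-0.0, 0.001, -1.0]]
wrist_force: [4.1, -1.0, 3.0]
width: 0.0139
grip_force: 30.0
```

```bash
python3 m.py
```

```text
[0.4929 0.1913 0.377 ] 0.2676 [ 4.3 -1.   4.5] [-0.45 -1.1   0.24] at balls, carrier axes [np.float64(-0.12), np.float64(0.18)] [0.0009 0.    ]
[0.4929 0.1913 0.377 ] 0.2675 [ 5.1 -1.3  5. ] [-0.49 -1.23  0.15] at balls, carrier axes [np.float64(-0.04), np.float64(0.28)] [0.0008 0.    ]
[0.4928 0.1913 0.377 ] 0.2675 [ 4.3 -0.6  3.5] [-0.53 -1.26  0.11] at balls, carrier axes [np.float64(-0.35), np.float64(0.09)] [0.0008 0.    ]
[0.4928 0.1913 0.377 ] 0.2675 [ 5.2 -0.1  4.6] [-0.51 -1.26  0.16] at balls, carrier axes [np.float64(-0.4), np.float64(0.35)] [0.0008 0.    ]
```

Request:
apply_moves(
  motion=[0.0006,0.0002,0,0,1,0,0,0,0,1,0,0,0,0,1,0,0,0,0,1,0,0,0,0,1],
)

```text
time_s: 15.62
eef_pos: [0.4932, 0.1915, 0.377]
tool_rot: [[-0.264, 0.964, -0.0], [0.964, 0.264, -0.0], [-0.0, -0.0, -1.0]]
wrist_force: [3.6, -0.9, 5.2]
width: 0.0138
grip_force: 30.0
```

```bash
python3 m.py
```

```text
[0.4932 0.1914 0.377 ] 0.2675 [ 3.3 -0.7  5.1] [-0.61 -1.07  0.13] at balls, carrier axes [np.float64(-0.42), np.float64(-0.0)] [-0.0001 -0.0002]
[0.4932 0.1915 0.377 ] 0.2676 [ 4.3 -1.6  5.5] [-0.63 -1.07  0.13] at balls, carrier axes [np.float64(-0.11), np.float64(0.21)] [-0.0001 -0.0002]
[0.4932 0.1915 0.377 ] 0.2675 [ 3.7 -0.9  5.1] [-0.56 -1.04  0.13] at balls, carrier axes [np.float64(-0.27), np.float64(0.12)] [-0.0001 -0.0002]
[0.4931 0.1915 0.377 ] 0.2676 [ 4.  -1.8  5.5] [-0.62 -1.08  0.13] at balls, carrier axes [np.float64(-0.07), np.float64(0.09)] [-0.0002 -0.0002]
```

I'll release, then regrip gently while it's seated. That makes sure the three-ball bearing holds without any stray load from the arm.

Request:
apply_moves(
  motion=[0,0,0,0,0.8,0,0,0,0,0.8,0,0,0,0,0.8,0,0,0,0,0.8,0,0,0,0,0.8],
)

```text
time_s: 16.23
eef_pos: [0.4923, 0.1915, 0.3761]
tool_rot: [[-0.264, 0.964, -0.003], [0.964, 0.264, -0.0], [0.0, -0.003, -1.0]]
wrist_force: [-0.3, -0.3, -0.3]
width: 0.0178
grip_force: 0.0
```

```bash
python3 m.py
```

```text
[0.4925 0.1915 0.3762] 0.2675 [-0.   0.2  0.8] [-0.03 -0.08  0.04] at balls, carrier axes [np.float64(-0.12), np.float64(-0.05)] [-0.0024 -0.0003]
[0.4926 0.1915 0.3763] 0.2675 [1.5 0.4 0.2] [-0.02 -0.1   0.01] at balls, carrier axes [np.float64(-0.06), np.float64(0.37)] [-0.0019 -0.0002]
[0.4928 0.1915 0.3765] 0.2675 [-0.6  0.2 -0.2] [-0.02 -0.07 -0.01] at balls, carrier axes [np.float64(-0.13), np.float64(-0.22)] [-0.0015 -0.0002]
[0.4929 0.1915 0.3766] 0.2675 [0.  0.  0.3] [-0.06 -0.04  0.02] at balls, carrier axes [np.float64(-0.08), np.float64(-0.01)] [-0.001  -0.0002]
```

Request:
apply_moves(
  motion=[0,0,0,0,1,0,0,0,0,1,0,0,0,0,1,0,0,0,0,1,0,0,0,0,1],
)

```text
time_s: 16.85
eef_pos: [0.4932, 0.1916, 0.3767]
tool_rot: [[-0.264, 0.964, -0.0], [0.964, 0.264, 0.0], [0.0, -0.0, -1.0]]
wrist_force: [0.0, 0.1, -2.5]
width: 0.0136
grip_force: 30.0
```

Request:
apply_moves(
  motion=[0,0,0,0,1,0,0,0,0,1,0,0,0,0,1,0,0,0,0,1,0,0,0,0,1],
)

```text
time_s: 17.27
eef_pos: [0.4932, 0.1916, 0.3767]
tool_rot: [[-0.264, 0.964, -0.0], [0.964, 0.264, 0.0], [0.0, -0.0, -1.0]]
wrist_force: [0.2, 1.2, -3.3]
width: 0.0141
grip_force: 30.0
```

```bash
python3 m.py
```

```text
[0.4932 0.1915 0.3767] 0.2675 [ 1.2  0.7 -3.1] [ 0.18 -0.35  0.13] at balls, carrier axes [np.float64(-0.03), np.float64(-0.01)] [-0.0002  0.0001]
[0.4932 0.1915 0.3767] 0.2675 [ 1.1  0.4 -3.3] [ 0.18 -0.33  0.08] at balls, carrier axes [np.float64(0.06), np.float64(-0.02)] [-0.0002  0.    ]
[0.4931 0.1916 0.3768] 0.2675 [ 1.   1.3 -3.5] [ 0.2  -0.37  0.12] at balls, carrier axes [np.float64(-0.18), np.float64(-0.03)] [-0.0001  0.0001]
[0.4932 0.1915 0.3767] 0.2674 [ 0.8  0.8 -3.3] [ 0.19 -0.32  0.14] at balls, carrier axes [np.float64(-0.06), np.float64(-0.08)] [-0.0002  0.    ]
```

Balanced: about 4 N per ball while held for more than 0.5 s. Opening and retreating.

Request:
apply_moves(
  motion=[0,0,0,0,0.7,0,0,0,0,0.5,0,0,0,0,0.4,0,0,0,0,0.3,0,0,0,0,0.2],
)

```text
time_s: 17.88
eef_pos: [0.4932, 0.1915, 0.3769]
tool_rot: [[-0.264, 0.964, -0.0], [0.964, 0.264, -0.0], [-0.0, -0.0, -1.0]]
wrist_force: [0.6, -0.4, 1.3]
width: 0.0439
grip_force: 0.0
```

Request:
apply_moves(
  motion=[0,0,0,0,0.2,0,0,0,0,0.2,0,0,0,0,0.2,0,0,0,0,0.2,0,0,0,0,0.2],
)

```text
time_s: 18.3
eef_pos: [0.4932, 0.1915, 0.3768]
tool_rot: [[-0.264, 0.964, -0.0], [0.964, 0.264, -0.0], [0.0, -0.0, -1.0]]
wrist_force: [0.4, 0.3, -0.3]
width: 0.07
grip_force: 0.0
```

Request:
apply_moves(
  motion=[0,0,0.01,0,0.2,0,0,0.02,0,0.2,0,0,0.02,0,0.2,0,0,0.02,0,0.2,0,0,0.01,0,0.2],
)

```text
time_s: 18.72
eef_pos: [0.4937, 0.1917, 0.46]
tool_rot: [[-0.264, 0.964, 0.004], [0.964, 0.264, 0.001], [-0.0, 0.004, -1.0]]
wrist_force: [0.6, 0.7, 0.2]
width: 0.0703
grip_force: 0.0
```

Request:
apply_moves(
  motion=[0,0,0,0,0.2,0,0,0,0,0.2],
)

```text
time_s: 18.88
eef_pos: [0.4932, 0.1915, 0.4572]
tool_rot: [[-0.264, 0.964, 0.001], [0.964, 0.264, 0.0], [-0.0, 0.001, -1.0]]
wrist_force: [0.4, -0.1, 0.3]
width: 0.0705
grip_force: 0.0
```

Run:
```python
from h import *
for n,f in(('scene','s5'),('wrist','w5')): shot(n,f)
a=np.load('pics/s5.npz')['img'];b=np.load('pics/w5.npz')['img']
t=[cv2.resize(a[155:275,240:400],(400,300)),cv2.resize(b[60:300,96:416],(400,300))]
cv2.imwrite('pics/c5.png',np.hstack(t)[:,:,::-1]); o=arm.get_obs();print(o['eef_pos'],o['width'],o['wrist_force'])
```

```text
[0.49271187 0.19140046 0.45575235] 0.07002109258078865 [-0.01696071  0.81346647 -0.13864329]
```

View pics/c5.png

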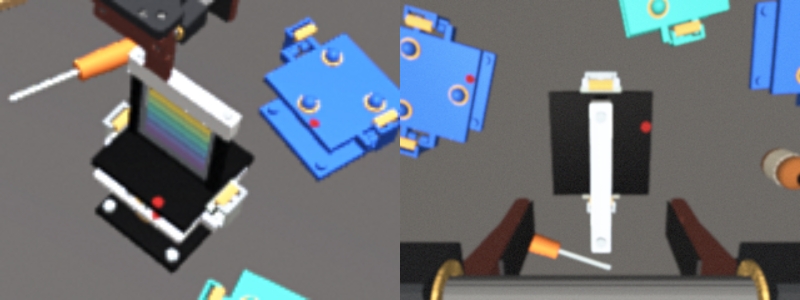

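The carrier sits level and aligned on the mount below the rollers, with the red dots on the same side at about (157,203), and the gripper is clear.

```bash
python3 -c "
from workcell import arm
print(arm.hand_in())"
```

```text
the job is handed in; nothing more can be done
None
```

The carrier is back on the three-ball mount, seated below both rollers with the red dots on the same side and released, and the job is handed in (no verdict was returned); once it was seated I opened the fingers briefly and regripped for about 0.6 s to free it of arm load before the final release.

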